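# Nudge the bearing plate onto its locating pins

## Robot

A 6-joint arm with a two-finger parallel gripper is mounted at the origin on the work surface. World frame = base frame: x ahead of the robot, y to its left, z up, the work surface at z = 0. Lengths are in m, angles in rad, forces in N, time in s.
With the tool pointing down it reaches from about 0.225 to 0.875 m from the base axis. Payload 3.4 kg.
Tool frame: the origin (TCP) lies at the very end of the fingers, on their centre line; the grasp point (between the pads) lies 19 mm behind it; z points along the fingers, y is the direction in which the jaws open and shut (so a half turn about z gives the same grasp; the last joint's range is limited). The gripper opens to 85 mm and grips with 20 to 120 N. Pads are 22 mm wide; open, the fingers measure 114 mm over their backs; the gripper's body (76 mm by 85 mm) begins 54 mm behind the grasp point. The pads swing forward as they close: fully open they stand 13 mm farther back than shut.
Start: joints at [-1.314, 0.276, 1.505, -0, 1.361, -0.121], TCP at [0.212, -0.534, 0.231] pointing down, gripper open.
Joint ranges: [-2.89, 2.89], [-0.75, 2.08], [0.22, 2.7], [-1.18, 4.32], [0.11, 2.71], [-2.7, 2.7]. Speed limits (rad/s): [2.57, 2.57, 3.14, 3.14, 3.14, 3.14].

## Interface

Orientations are given as a unit quaternion [w, x, y, z].
In Python, from rig import manip, viewer, job gives the robot as it stands.
- The arm moves only by the shell command python3 -m crank 'ROWS' [OPENING] [FORCE]. ROWS is JSON, a list of rows, each a list of 6 numbers: the shift along the tool's x, y, z in m, then the turn, a rotation vector about the tool's x, y, z in degrees. In form: [[dx, dy, dz, rx, ry, rz], ...]. A call has 1 to 20 rows; each row is the pose to reach, as a shift and turn from the pose measured when the call began, along the tool's axes at that moment; what a row does not reach only later rows make up. A row lasts 1/8 s, in which the tool goes at most 62.5 mm and 10.7 degrees, less where a joint would pass 70% of its speed; a pose out of reach is approached as far as the arm can. A call with a gripper value outside its range is refused whole. OPENING is the opening, from 0 (shut) to 1 (fully open), set as the call begins (- or left out, the last holds). The fingers move at their own pace and stop on an object; FORCE is the grip in N (left out, the last holds). Time passes only in rows, so rows that repeat a pose let the fingers close. It gives the time, the measured TCP pose, the force and the opening at its end, in the units of the state.
- manip.get_state(): the state, without advancing time (a new reading comes with each control period).
- viewer.get_image(name): name is "side" or "top"; returns a dict with "frame" (384x512x3 uint8, blue, green, red), "range_z" (384x512 float32, m along the optical axis (not along the pixel's ray), 0 where there is no reading), "intrinsics" (3x3 intrinsics, pixels), "world_from_camera" (4x4, takes a point from camera to world coordinates). Camera axes: x right, y up, looking along -z (the intrinsics and any distortion apply to the point x, -y, -z); pixel columns grow to the right and rows downward; lengths in m; the calibration is good to about 2 mm. A picture is of the moment at which its call begins.
- job.sign_off(): hands the job in, once; it reports no verdict.
The state is a dict: "clock": time; "qpos": joint angles; "qd": joint speeds; "effort": joint torques, N m; "position": TCP position; "ee_rot": TCP orientation; "contact_force": force on the tool from outside, world axes, zero at the start; "moment": the same for the moment, N m; "width": finger opening in m.
Only numpy, scipy, OpenCV 4.12 (cv2) and the standard library are available. Lean on these libraries where they do the work, as an engineer would, in place of code of your own. Each camera call takes 0.05 s, during which the arm holds its last target. There are 200 camera calls.

## Task

The bearing plate has been left lying on the raised shelf of the fixture. Nudge it sideways across the fixture with your fingertips until both its holes drop over the two locating pins and it lies flat on the lower bed; only slide and press it, never lift it. Leave the other things on the bench where they are.

Things in the scene. Friction and masses are not known exactly. Their poses are not given: they have to be found in the camera images.
- fixture: Dark steel fixture fixed to the bench. Origin on the bench surface, +x from shelf to bed: the way to push (about world +y, within 0.3 rad). Raised shelf: x -175 to -59 mm, y +-110 mm, top 25 mm above the bench. Lower bed: x -59 to +70 mm, top 15 mm above the bench, bare but for two pins. The plate is seated with its origin over this origin, axes alike, underside 15 mm above the bench.
- mount_plate: Loose aluminium plate, 110 (x) x 150 (y) x 10 mm, 0.5 to 0.9 kg. Origin: centre of its underside. On top a grey conical cap, foot 80 mm, top 44 mm across, 20 mm high, axis at x = -15 mm; centre of mass near x = -6 mm. Starts on the shelf, 80 to 96 mm short of its seat, up to 15 mm to a side, turned up to 0.2 rad. Pushed along the fixture's +x it rides on the pin tips until the holes meet them.
- hole_a (a point): Centre, at the underside, of the plate's through hole on its +y side: plate x = -3 mm, y = +55 mm. 14 mm in diameter. Seated, the plate's trailing edge is 4 mm clear of the shelf's edge and its top is level with the shelf.
- hole_b (a point): Centre, at the underside, of the plate's through hole on its -y side: plate x = -3 mm, y = -55 mm. 14 mm in diameter.
- pin_a (a point): Foot, on the bed's surface, of the fixed pin for hole_a: fixture x = -3 mm, y = +55 mm. 11 mm in diameter, 9 mm tall; its upper 5 mm taper to a flat tip 5 mm across, 1 mm below the shelf's level.
- pin_b (a point): Foot, on the bed's surface, of the fixed pin for hole_b: fixture x = -3 mm, y = -55 mm. Same pin as pin_a.
- mug: White mug, 80 mm across, 90 mm tall; origin under its centre. Leave alone.
- jar: Closed amber jar, 60 mm across, 85 mm tall; origin under its centre. Leave alone.
- screwdriver: Red-handled screwdriver about 200 mm long, lying on the bench. Leave alone.
- parts_tray: Black open parts tray, 120 x 160 x 35 mm; origin under its centre. Leave alone.
Things that resemble listed ones, but are neither listed nor needed, are in the scene too. Of the things that look like the mount_plate, the smaller one is meant.

How it is judged:
At the end, for the whole second after the job is handed in: Both holes are over their pins (centres within 4 mm in plan), the plate's underside at both holes is within 2 mm of the bed, the plate is level within 0.03 rad and at rest (horizontal distance between hole_a and pin_a below 0.004 m and horizontal distance between hole_b and pin_b below 0.004 m and z of hole_a in the frame of pin_a below 0.002 m and z of hole_b in the frame of pin_b below 0.002 m and angle between mount_plate's own z axis and vertical below 0.03 rad and linear speed of mount_plate below 0.01 m/s); the robot touches nothing.
It fails at once if the plate is lifted: its origin rises more than 12 mm above the shelf (z of mount_plate in the frame of fixture above 0.037 m).
It fails at once if the plate is tipped by more than 0.4 rad (angle between mount_plate's own z axis and vertical above 0.4 rad).
It fails at once if a bystander (mug, jar, screwdriver, parts tray) is moved more than 30 mm (distance of any of mug, jar, screwdriver, parts_tray from where it was at the start of the episode above 0.03 m).
It also fails if it takes over 58 s, if anything falls off the work surface, if the arm or the gripper's body presses on something with over 40 N, if the wrist force passes 120 N, or if a joint passes its speed limit or range.

## Working session

There is one attempt and no reset: what is moved stays moved. The work goes in short steps, Python scripts to look and compute and a shell command to move; the robot and the scene stay as the last step left them, time stands still between calls to the robot, and variables do not carry over. Pictures are saved under pics/ and viewed, about 8 in all and at most 12, crops included, and the job is handed in when it is done.

```bash
ls; mkdir -p pics; cat > h.py <<'E'
import numpy as np, cv2
from rig import manip, viewer, job
def grab(n,tag):
    d=viewer.get_image(n); cv2.imwrite(f'pics/{tag}.png',d['frame']); np.savez(f'pics/{tag}.npz',**{k:np.asarray(v) for k,v in d.items()}); return d
def load(tag): return dict(np.load(f'pics/{tag}.npz'))
def cloud(d):
    K=d['intrinsics'];T=d['world_from_camera'];z=d['range_z']
    v,u=np.mgrid[:z.shape[0],:z.shape[1]]
    p=np.stack([(u-K[0,2])/K[0,0]*z,-(v-K[1,2])/K[1,1]*z,-z],-1)
    return p@T[:3,:3].T+T[:3,3]
def onplane(d,u,v,h):
    K=d['intrinsics'];T=d['world_from_camera']
    r=T[:3,:3]@np.array([(u-K[0,2])/K[0,0],-(v-K[1,2])/K[1,1],-1]);o=T[:3,3]
    return o+r*(h-o[2])/r[2]
E
python3 - <<'E'
from h import *
a=grab('top','t0');b=grab('side','s0')
print({k:(np.shape(v)) for k,v in a.items()}, a['intrinsics'],a['world_from_camera'],b['world_from_camera'])
print(manip.get_state())
E
```

```text
pics
{'frame': (384, 512, 3), 'range_z': (384, 512), 'intrinsics': (3, 3), 'world_from_camera': (4, 4)} [[453.97950298   0.         256.92664971]
 [  0.         453.97950298 198.22709619]
 [  0.           0.           1.        ]] [[ 0.00477044  0.99327822 -0.11565301  0.41087852]
 [-0.99996173  0.00389015 -0.007836   -0.03705789]
 [-0.00733342  0.11568596  0.99325877  1.31922509]
 [ 0.          0.          0.          1.        ]] [[-0.77957704  0.41049209 -0.47302841  0.03468517]
 [-0.626295   -0.51548389  0.5848341   0.59448661]
 [-0.00376875  0.75217857  0.65894856  0.77540197]
 [ 0.          0.          0.          1.        ]]
{'clock': 0.1, 'qpos': array([-1.31400495e+00,  2.76554281e-01,  1.50600524e+00, -8.18374530e-07,
        1.36070591e+00, -1.21009416e-01]), 'qd': array([-0.00052501, -0.00133604, -0.00303353,  0.00034895, -0.00069719,
        0.00027282]), 'effort': array([ 1.96491630e-03, -4.17697477e+01, -2.46405762e+01, -8.69829137e-05,
        5.92016833e-03, -1.25340728e-05]), 'position': array([ 0.21197394, -0.53399641,  0.23051388]), 'ee_rot': array([-8.34432656e-04,  9.82210952e-01,  1.87778985e-01, -5.71386925e-05]), 'contact_force': array([-0.28280815, -1.06558718, -1.13361575]), 'moment': array([-0.00412587,  0.00143743,  0.02309602]), 'width': 0.08543560918866251}
```

View pics/t0.png

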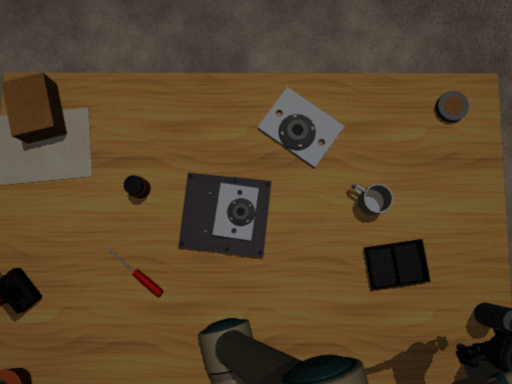

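View pics/s0.png

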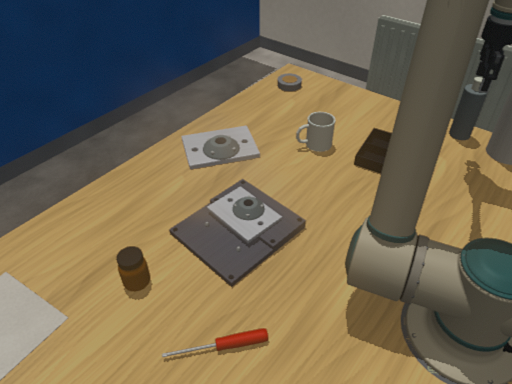

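The top view shows two plate-like things: a large one on the bench (301,127) and a smaller one on the fixture's shelf (236,211). The smaller one is the target. The fixture covers about (180-270,173-258), with the bed on the left. The jar is at (137,187), the screwdriver at (135,275), the mug at (374,199) and the tray at (397,265).

```bash
python3 - <<'E'
from h import *
d=load('t0'); f=d['frame'][165:265,172:282]
f=cv2.convertScaleAbs(f,alpha=2,beta=20)
cv2.imwrite('pics/c0.png',cv2.resize(f,None,fx=6,fy=6,interpolation=cv2.INTER_CUBIC))
P=cloud(d)
z=P[...,2]
for r in (180,190,211,225,250): print(r,[(c,int(z[r,c]*1000)) for c in range(176,280,4)])
s=load('s0');g=cv2.convertScaleAbs(s['frame'][175:285,165:310],alpha=2,beta=20)
cv2.imwrite('pics/c1.png',cv2.resize(g,None,fx=5,fy=5,interpolation=cv2.INTER_CUBIC))
E
```

```text
180 [(176, 0), (180, 1), (184, 0), (188, 12), (192, 12), (196, 15), (200, 16), (204, 14), (208, 12), (212, 18), (216, 17), (220, 16), (224, 12), (228, 12), (232, 23), (236, 25), (240, 23), (244, 25), (248, 20), (252, 28), (256, 26), (260, 22), (264, 25), (268, -1), (272, -2), (276, 1)]
190 [(176, 0), (180, -1), (184, -1), (188, 15), (192, 15), (196, 15), (200, 15), (204, 17), (208, 13), (212, 18), (216, 14), (220, 36), (224, 38), (228, 36), (232, 35), (236, 37), (240, 36), (244, 39), (248, 36), (252, 36), (256, 38), (260, 23), (264, 33), (268, 23), (272, -5), (276, 0)]
211 [(176, 3), (180, -2), (184, 11), (188, 17), (192, 20), (196, 12), (200, 14), (204, 15), (208, 13), (212, 11), (216, 35), (220, 34), (224, 36), (228, 44), (232, 55), (236, 52), (240, 50), (244, 57), (248, 56), (252, 48), (256, 30), (260, 24), (264, 22), (268, 0), (272, 0), (276, 5)]
225 [(176, -2), (180, -2), (184, 15), (188, 18), (192, 16), (196, 10), (200, 15), (204, 15), (208, 15), (212, 20), (216, 37), (220, 36), (224, 30), (228, 34), (232, 36), (236, 37), (240, 42), (244, 42), (248, 37), (252, 37), (256, 28), (260, 28), (264, 24), (268, 4), (272, 0), (276, 0)]
250 [(176, 3), (180, 3), (184, 0), (188, 3), (192, 0), (196, 4), (200, 12), (204, 16), (208, 19), (212, 14), (216, 18), (220, 14), (224, 26), (228, 22), (232, 26), (236, 28), (240, 18), (244, 24), (248, 25), (252, 28), (256, 22), (260, 24), (264, 0), (268, 5), (272, 2), (276, 0)]
```

View pics/c0.png

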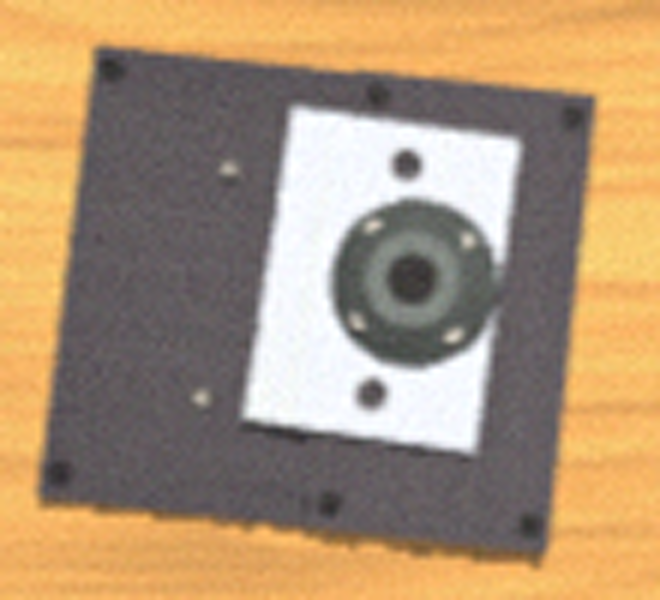

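View pics/c1.png

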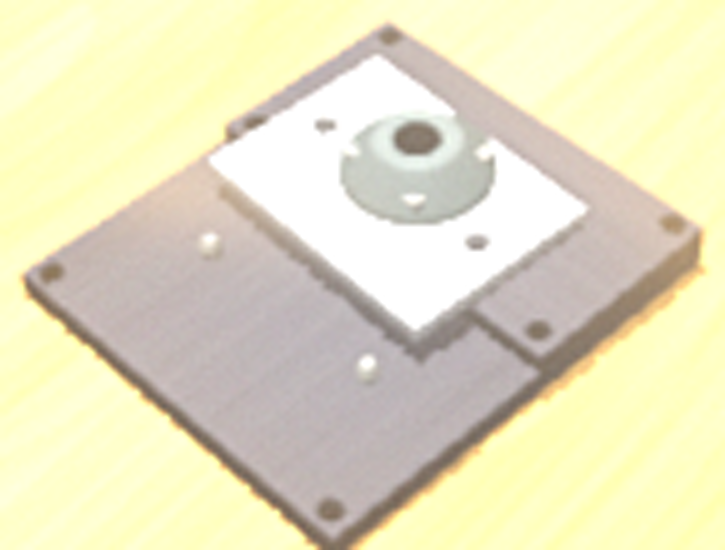

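The crops confirm the choice. In the top crop the pin tips are at (229,168) for b and (201,397) for a. The plate's holes are at (407,165) for b and (372,394) for a. The plate overhangs the step towards the pins.

```bash
cat >> h.py <<'E'
def pose2(pa,pb,):  # a at +y, b at -y, both x=-3mm -> origin, yaw of x-axis
    pa,pb=np.array(pa)[:2],np.array(pb)[:2]; y=(pa-pb)/np.linalg.norm(pa-pb); x=np.array([y[1],-y[0]])
    return (pa+pb)/2+0.003*x, x, y
E
python3 - <<'E'
from h import *
d=load('t0'); c=lambda x,y:((x+.5)/6-.5+172,(y+.5)/6-.5+165)
pa=onplane(d,*c(201,397),.024);pb=onplane(d,*c(229,168),.024)
ha=onplane(d,*c(372,394),.035);hb=onplane(d,*c(407,165),.035)
print(pa,pb,ha,hb,np.linalg.norm(pa-pb),np.linalg.norm(ha-hb))
F,fx,fy=pose2(pa,pb);M,mx,my=pose2(ha,hb)
ang=lambda v:np.degrees(np.arctan2(v[1],v[0]))
print('F',F,ang(fx),'M',M,ang(mx),'M in F',(M-F)@fx,(M-F)@fy,ang(mx)-ang(fx))
def px(x): return x
for n,q,h in [('bedNW',(96,47),.015),('bedSW',(40,500),.015),('shNE',(595,97),.025),('shSE',(547,555),.025)]:
    p=onplane(d,*c(*q),h)[:2]-F; print(n,p@fx,p@fy)
for n,q in [('TL',(291,104)),('TR',(522,138)),('BL',(242,419)),('BR',(477,454))]:
    p=onplane(d,*c(*q),.035)[:2]-M; print(n,p@mx,p@my)
s=load('s0'); e=lambda x,y:((x+.5)/5-.5+165,(y+.5)/5-.5+175)
print('side',[onplane(s,*e(*q),h)[:2] for q,h in [((209,243),.023),((367,367),.023),((325,125),.035),((477,242),.035)]])
for n,u,v in [('jar',137,187),('sd',135,275)]: print(n,onplane(d,u,v,.05))
E
```

```text
[0.46776358 0.12052458 0.024     ] [0.57751679 0.10905265 0.024     ] [0.46904934 0.03860551 0.035     ] [0.57786383 0.02312046 0.035     ] 0.11035113278748232 0.10991077387122929
F [0.52295206 0.11777236] 84.03283613085644 M [0.52387925 0.03383306] 81.90079915971292 M in F -0.0833880932720658 -0.009648368908589583 -2.1320369711435205
bedNW 0.06957149790505478 -0.10809331929822623
bedSW 0.06850399512672314 0.11187108707816057
shNE -0.17392197175964472 -0.10816332643876969
shSE -0.17439976599719217 0.11130826596725918
TL 0.056162730731883194 -0.07595447370436481
TR -0.05523209447265415 -0.0756876882578029
BL 0.05577911506623252 0.07546138019652095
BR -0.056072705582807206 0.07560247434969855
side [array([0.5761485 , 0.11145525]), array([0.46684164, 0.12286698]), array([0.57829436, 0.02408351]), array([0.46906442, 0.03981754])]
jar [0.58930515 0.31231669 0.05      ]
sd [0.34357541 0.30916184 0.05      ]
```

```bash
cat >> h.py <<'E'
from scipy.spatial.transform import Rotation as R
F0=np.array([.52295,.11777]); FY=84.03
def rot2(a): a=np.radians(a); return np.array([[np.cos(a),-np.sin(a)],[np.sin(a),np.cos(a)]])
def to(x,y,z,yaw):  # TCP goal in fixture frame (mm), z world mm, tool-x yaw relative to fixture x (deg) -> row
    s=manip.get_state(); q=s['ee_rot']; Rc=R.from_quat(np.r_[q[1:],q[0]])
    p=np.r_[F0+rot2(FY)@np.array([x,y])/1000,z/1000]
    t=np.radians(FY+yaw); c,sn=np.cos(t),np.sin(t)
    Rg=R.from_matrix(np.array([[c,sn,0],[sn,-c,0],[0,0,-1]]))
    d=Rc.inv().apply(p-s['position']); r=np.degrees((Rc.inv()*Rg).as_rotvec())
    print('row',np.round(d,4),np.round(r,2))
def now():
    s=manip.get_state(); q=s['ee_rot']; X=R.from_quat(np.r_[q[1:],q[0]]).as_matrix()[:,0]
    f=rot2(FY).T@(s['position'][:2]-F0)*1000
    print('t',round(s['clock'],2),'F',np.round(f,1),'z',round(s['position'][2]*1000,1),'yaw',round(np.degrees(np.arctan2(X[1],X[0]))-FY,2),'force F',np.round(rot2(FY).T@s['contact_force'][:2],1),round(s['contact_force'][2],1),'w',round(s['width'],4))
E
python3 -c "
from h import *
now(); to(-89,-115,110,-90)"
```

```text
t 0.1 F [-680.6  241.5] z 230.5 yaw -62.38 force F [-1.1  0.2] -1.1 w 0.0854
row [ 0.5901 -0.3587  0.1212] [-1.000e-01  1.000e-02  2.762e+01]
```

```bash
python3 -m crank '[[0.59,-0.359,0,0,0,27.6],[0.59,-0.359,0,0,0,27.6],[0.59,-0.359,0,0,0,27.6],[0.59,-0.359,0,0,0,27.6],[0.59,-0.359,0,0,0,27.6],[0.59,-0.359,0,0,0,27.6],[0.59,-0.359,0,0,0,27.6],[0.59,-0.359,0,0,0,27.6],[0.59,-0.359,0,0,0,27.6],[0.59,-0.359,0,0,0,27.6],[0.59,-0.359,0,0,0,27.6],[0.59,-0.359,0,0,0,27.6],[0.59,-0.359,0.05,0,0,27.6],[0.59,-0.359,0.1,0,0,27.6],[0.59,-0.359,0.1,0,0,27.6],[0.59,-0.359,0.1,0,0,27.6]]' 0.7 30; python3 -c "
from h import *
now(); to(-89,-113,45,-90)"
```

```text
clock: 2.1
position: [0.6288, 0.0167, 0.1328]
ee_rot: [-0.001, 0.999, -0.052, 0.001]
contact_force: [-0.0, 0.7, 0.9]
width: 0.0598
t 2.1 F [ -89.5 -115.8] z 132.8 yaw -90.02 force F [0.7 0.1] 0.9 w 0.0598
row [-0.0029 -0.0004  0.0878] [-0.08 -0.09 -0.02]
```

```bash
python3 -m crank '[[-0.001,-0.0004,0.05,0,0,0],[-0.001,-0.0004,0.095,0,0,0],[-0.001,-0.0004,0.11,0,0,0],[-0.001,-0.0004,0.11,0,0,0]]' - ; python3 -c "
from h import *
now(); to(-89,-100,23,-90); grab('side','s1'); 
cv2.imwrite('pics/s1c.png',cv2.resize(cv2.convertScaleAbs(load('s1')['frame'][110:290,150:330],alpha=1.5),None,fx=3,fy=3))"
```

```text
clock: 2.6
position: [0.629, 0.0171, 0.0239]
ee_rot: [-0.001, 0.999, -0.052, 0.002]
contact_force: [-0.3, -0.1, 0.8]
width: 0.0599
t 2.6 F [ -89.1 -116. ] z 23.9 yaw -90.04 force F [-0.1  0.3] 0.8 w 0.0599
row [-0.016  -0.0001  0.0009] [-0.08 -0.18 -0.04]
```

View pics/s1c.png

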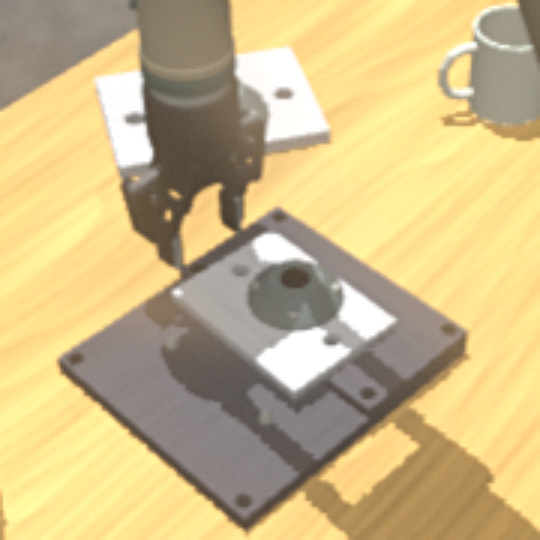

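The fingers stand just beyond the plate's far side, at (180,265) and (235,225) in the crop, and they are clear of it. I'll push sideways in small steps.

```bash
python3 -m crank '[[-0.008,0,0,0,0,0],[-0.014,0,0,0,0,0],[-0.017,0,0,0,0,0],[-0.019,0,0,0,0,0],[-0.021,0,0,0,0,0],[-0.023,0,0,0,0,0],[-0.025,0,0,0,0,0],[-0.025,0,0,0,0,0]]'; python3 -c "
from h import *
now()
a=grab('top','t1');f=a['frame'][165:265,172:282]
cv2.imwrite('pics/c2.png',cv2.resize(cv2.convertScaleAbs(f,alpha=2,beta=20),None,fx=6,fy=6,interpolation=cv2.INTER_CUBIC))
"
```

```text
clock: 3.65
position: [0.6057, 0.0199, 0.025]
ee_rot: [-0.001, 0.999, -0.052, 0.003]
contact_force: [4.4, 2.0, 1.6]
width: 0.0597
t 3.65 F [-88.7 -92.5] z 25.0 yaw -90.05 force F [ 2.5 -4.1] 1.6 w 0.0597
```

View pics/c2.png

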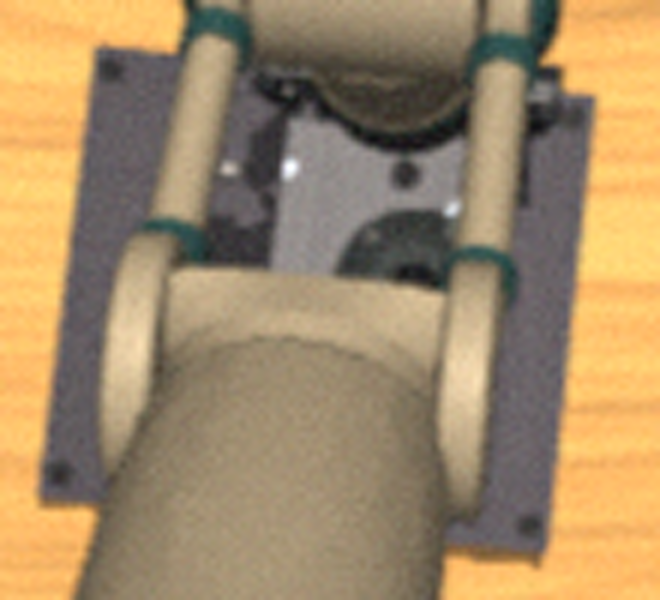

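```bash
python3 -c "
from h import *
d=load('t1')
for q in [(406,176),(407,165)]:
    p=onplane(d,(q[0]+.5)/6-.5+172,(q[1]+.5)/6-.5+165,.035)[:2]; print(rot2(FY).T@(p-F0)*1000)
"; python3 -m crank '[[-0.002,0,0.001,0,0,0],[-0.004,0,0.001,0,0,0],[-0.005,0,0.001,0,0,0],[-0.005,0,0.001,0,0,0]]'; python3 -c "
from h import *
now()"
```

```text
[-88.54879788 -59.1705279 ]
[-88.42474182 -64.46028304]
clock: 4.2
position: [0.6025, 0.0202, 0.0249]
ee_rot: [-0.001, 0.999, -0.052, 0.005]
contact_force: [5.2, 0.9, 3.2]
width: 0.0593
t 4.2 F [-88.8 -89.3] z 24.9 yaw -90.05 force F [ 1.4 -5.1] 3.2 w 0.0593
```

```bash
python3 -m crank '[[-0.002,0,0,0,0,0],[-0.003,0,0,0,0,0],[-0.003,0,0,0,0,0]]'; python3 -c "
from h import *
now()"; python3 -m crank '[[0.012,0,0,0,0,0],[0.02,0,-0.03,0,0,0],[0.02,0,-0.08,0,0,0],[0.02,0.06,-0.1,0,0,0],[0.02,0.12,-0.12,0,0,0],[0.02,0.18,-0.12,0,0,0],[0.02,0.2,-0.12,0,0,0],[0.02,0.2,-0.12,0,0,0]]'; python3 -c "
from h import *
now(); to(-165,0,120,0)
a=grab('top','t2');f=a['frame'][165:265,172:282]
cv2.imwrite('pics/c3.png',cv2.resize(cv2.convertScaleAbs(f,alpha=2,beta=20),None,fx=6,fy=6,interpolation=cv2.INTER_CUBIC))
"
```

```text
clock: 4.58
position: [0.5997, 0.0202, 0.025]
ee_rot: [-0.0, 0.999, -0.052, 0.006]
contact_force: [4.4, -0.9, 2.1]
width: 0.0598
t 4.58 F [-89.  -86.4] z 25.0 yaw -90.02 force F [-0.5 -4.5] 2.1 w 0.0598
clock: 5.58
position: [0.5962, -0.1813, 0.1438]
ee_rot: [-0.001, 0.999, -0.054, 0.004]
contact_force: [0.3, 0.6, 0.2]
width: 0.0599
t 5.58 F [-289.9 -103.9] z 143.8 yaw -90.17 force F [ 0.6 -0.3] 0.2 w 0.0599
row [-0.1045 -0.1245  0.0234] [  0.21  -0.48 -90.17]
```

View pics/c3.png

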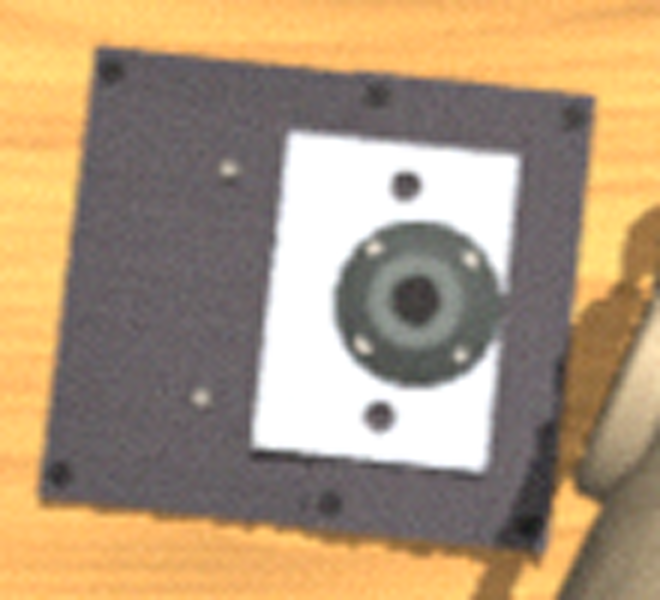

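```bash
cat >> h.py <<'E'
def plate(d,qa,qb,h=.035):
    c=lambda q:onplane(d,(q[0]+.5)/6-.5+172,(q[1]+.5)/6-.5+165,h)
    a,b=c(qa),c(qb);M,x,y=pose2(a,b)
    print('plate in F',np.round(rot2(FY).T@(M-F0)*1000,1),'yaw',round(np.degrees(np.arctan2(x[1],x[0]))-FY,2),'d',np.linalg.norm(a-b))
E
python3 -c "
from h import *
plate(load('t2'),(379,416),(405,185))"
```

```text
plate in F [-85.7   0.2] yaw 0.12 d 0.11012328108437366
```

```bash
python3 -m crank '[[-0.104,-0.1,0,0.2,-0.5,-90.2],[-0.104,-0.1,0,0.2,-0.5,-90.2],[-0.104,-0.1,0,0.2,-0.5,-90.2],[-0.104,-0.1,0,0.2,-0.5,-90.2],[-0.104,-0.1,0,0.2,-0.5,-90.2],[-0.104,-0.1,0,0.2,-0.5,-90.2],[-0.104,-0.1,0,0.2,-0.5,-90.2],[-0.104,-0.1,0,0.2,-0.5,-90.2],[-0.104,-0.1,0,0.2,-0.5,-90.2],[-0.104,-0.122,0.023,0.2,-0.5,-90.2],[-0.104,-0.122,0.023,0.2,-0.5,-90.2]]'; python3 -c "
from h import *
now(); to(-168,0,26,0)"
```

```text
clock: 7.0
position: [0.5039, -0.0443, 0.1189]
ee_rot: [-0.003, 0.741, 0.672, -0.001]
contact_force: [1.0, -0.3, -0.3]
width: 0.0603
t 7.0 F [-163.2    2.1] z 118.9 yaw 0.35 force F [-0.2 -1.1] -0.3 w 0.0603
row [-0.005   0.0026  0.0928] [-0.31 -0.11  0.35]
```

```bash
python3 -m crank '[[-0.004,0.002,0.04,-0.3,-0.1,0.35],[-0.004,0.002,0.08,-0.3,-0.1,0.35],[-0.004,0.002,0.093,-0.3,-0.1,0.35],[-0.004,0.002,0.093,-0.3,-0.1,0.35]]'; python3 -c "
from h import *
now(); to(-90,0,26,0)"
```

```text
clock: 7.5
position: [0.5049, -0.0479, 0.0258]
ee_rot: [-0.001, 0.743, 0.67, -0.0]
contact_force: [1.3, 0.1, 0.5]
width: 0.0601
t 7.5 F [-166.7    0.7] z 25.8 yaw 0.04 force F [ 0.2 -1.3] 0.5 w 0.0601
row [ 0.0767  0.0008 -0.0002] [-0.07 -0.02  0.04]
```

```bash
python3 -m crank '[[0.006,0.0007,0,0,0,0],[0.01,0.0007,0,0,0,0],[0.013,0.0007,0,0,0,0],[0.017,0.0007,0,0,0,0],[0.021,0.0007,0,0,0,0],[0.025,0.0007,0,0,0,0],[0.029,0.0007,0,0,0,0],[0.033,0.0007,0,0,0,0],[0.037,0.0007,0,0,0,0],[0.041,0.0007,0,0,0,0],[0.045,0.0007,0,0,0,0],[0.049,0.0007,0,0,0,0],[0.053,0.0007,0,0,0,0],[0.057,0.0007,0,0,0,0],[0.061,0.0007,0,0,0,0],[0.065,0.0007,0,0,0,0],[0.069,0.0007,0,0,0,0],[0.072,0.0007,0,0,0,0],[0.075,0.0007,0,0,0,0],[0.075,0.0007,0,0,0,0]]'; python3 -c "
from h import *
now(); to(-80,0,26,0)
a=grab('top','t3');f=a['frame'][165:265,172:282]
cv2.imwrite('pics/c4.png',cv2.resize(cv2.convertScaleAbs(f,alpha=2,beta=20),None,fx=6,fy=6,interpolation=cv2.INTER_CUBIC))
"
```

```text
clock: 10.0
position: [0.514, 0.0256, 0.0265]
ee_rot: [0.001, 0.742, 0.67, -0.001]
contact_force: [-0.5, -5.4, 4.0]
width: 0.0599
t 10.0 F [-92.6  -0.7] z 26.5 yaw 0.1 force F [-5.4 -0.1] 4.0 w 0.0599
row [ 0.0126 -0.0007  0.0004] [0.02 0.1  0.1 ]
```

View pics/c4.png

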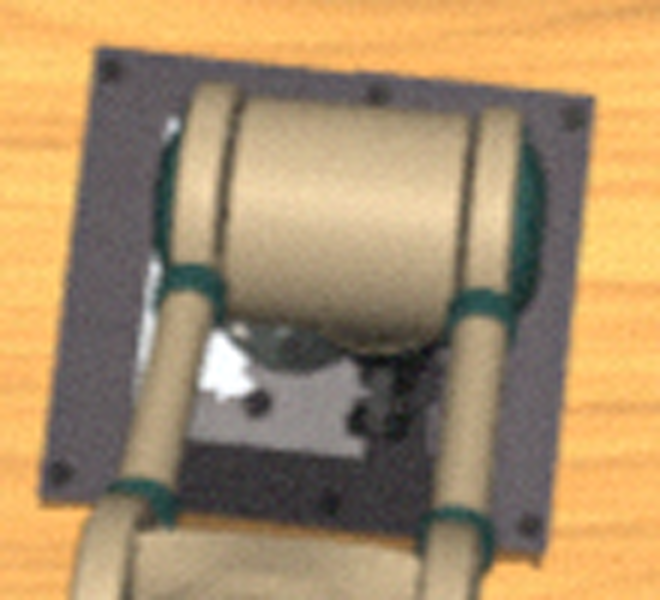

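The plate is riding forward under the hand. Hole_a shows at (259,402) and the trailing edge's lower corner is near (365,457).

```bash
python3 -c "
from h import *
d=load('t3')
for q in [(259,402),(365,457),(190,441)]:
    p=onplane(d,(q[0]+.5)/6-.5+172,(q[1]+.5)/6-.5+165,.035)[:2]; print(rot2(FY).T@(p-F0)*1000)
"
```

```text
[-31.84627167  54.88437689]
[-84.4596249  75.0873108]
[-1.75284049 76.58356778]
```

```bash
python3 -m crank '[[0.003,0,0,0,0,0],[0.006,0,0,0,0,0],[0.009,0,0,0,0,0],[0.012,0,0,0,0,0],[0.015,0,0,0,0,0],[0.018,0,0,0,0,0],[0.02,0,0,0,0,0],[0.022,0,0,0,0,0],[0.023,0,0,0,0,0],[0.024,0,0,0,0,0],[0.024,0,0,0,0,0]]'; python3 -c "
from h import *
now(); to(-60,0,26,0)
a=grab('top','t4');f=a['frame'][165:265,172:282]; g=grab('side','s4')['frame'][175:285,165:310]
cv2.imwrite('pics/c5.png',np.hstack([cv2.resize(cv2.convertScaleAbs(x,alpha=2,beta=10),(390,int(390*x.shape[0]/x.shape[1])),interpolation=cv2.INTER_CUBIC)[:290] for x in (f,g)]))
"
```

```text
clock: 11.42
position: [0.5166, 0.0503, 0.0265]
ee_rot: [0.0, 0.743, 0.67, 0.0]
contact_force: [-0.6, -0.0, 0.1]
width: 0.06
t 11.43 F [-67.8  -0.7] z 26.5 yaw 0.05 force F [-0.1  0.6] 0.1 w 0.06
row [ 0.0078 -0.0007  0.0005] [0.03 0.01 0.05]
```

View pics/c5.png

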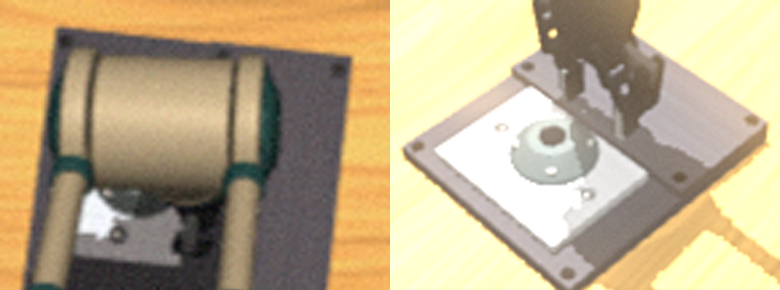

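Contact force has fallen to zero. The plate looks dropped, level with the shelf, with pin tips showing in the holes (top (120,235), side (588,195) and (502,128)). I'll withdraw and check.

```bash
python3 -m crank '[[-0.01,0,-0.002,0,0,0],[-0.02,0,-0.03,0,0,0],[-0.04,0,-0.08,0,0,0],[-0.1,0,-0.12,0,0,0],[-0.16,0,-0.12,0,0,0],[-0.22,0,-0.12,0,0,0],[-0.25,0,-0.12,0,0,0],[-0.25,0,-0.12,0,0,0]]'; python3 -c "
from h import *
now()
a=grab('top','t5');f=a['frame'][165:265,172:282]; g=grab('side','s5')['frame'][175:285,165:310]
cv2.imwrite('pics/c6.png',cv2.resize(cv2.convertScaleAbs(f,alpha=2,beta=10),None,fx=6,fy=6,interpolation=cv2.INTER_CUBIC))
cv2.imwrite('pics/c7.png',cv2.resize(cv2.convertScaleAbs(g,alpha=1.3,beta=0),None,fx=5,fy=5,interpolation=cv2.INTER_CUBIC))
"
```

```text
clock: 12.52
position: [0.4904, -0.2013, 0.1467]
ee_rot: [0.001, 0.744, 0.668, -0.0]
contact_force: [-0.4, 0.4, -0.1]
width: 0.0597
t 12.53 F [-320.8   -0.8] z 146.7 yaw -0.18 force F [0.4 0.5] -0.1 w 0.0597
```

View pics/c6.png

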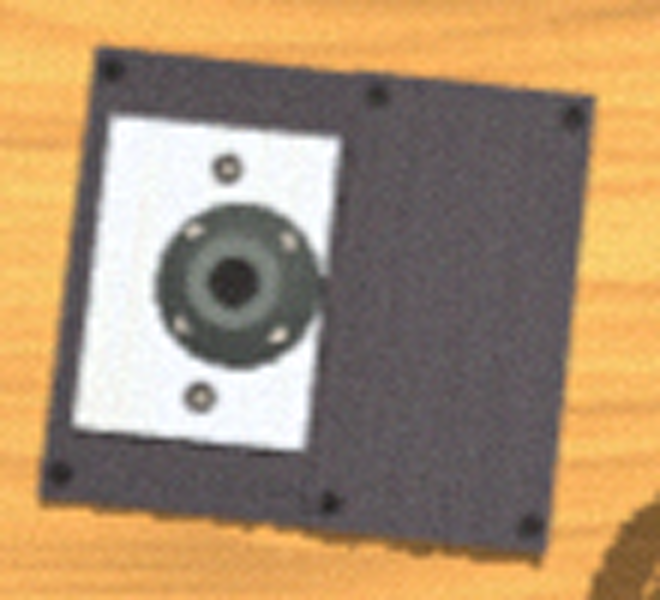

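View pics/c7.png

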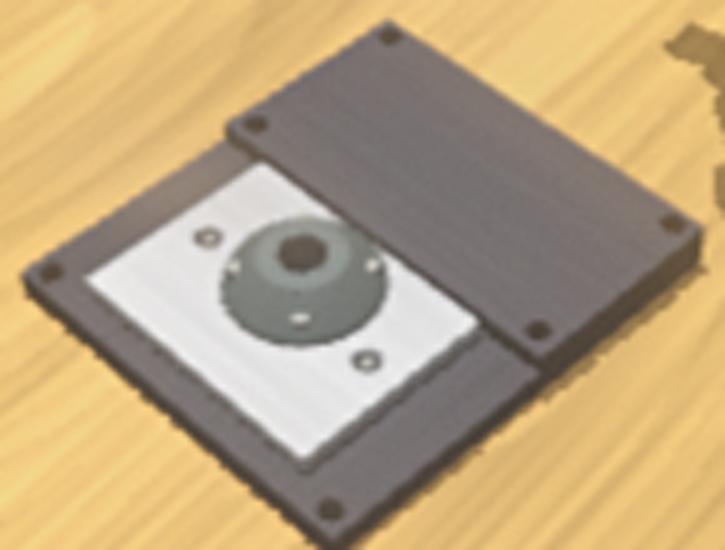

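Both views show the pin tips inside the holes: (228,168) and (201,397) in the top crop. I'll check height, tilt and bystanders from depth.

```bash
python3 -c "
from h import *
for t in ('t5','s5'):
    d=load(t);P=cloud(d);f=np.c_[(P[...,:2].reshape(-1,2)-F0)@rot2(FY)*1000,P[...,2].ravel()*1000]
    m=lambda a,b,c,e:(f[:,0]>a)&(f[:,0]<b)&(f[:,1]>c)&(f[:,1]<e)&(f[:,2]>5)&(f[:,2]<45)
    k=(m(-45,45,-68,68))&(np.hypot(f[:,0]+15,f[:,1])>50)
    q=f[k];c=np.linalg.lstsq(np.c_[q[:,:2],np.ones(len(q))],q[:,2],rcond=None)[0]
    print(t,'plate top',np.median(q[:,2]),'slopes',c[:2],'shelf',np.median(f[m(-165,-75,-100,100),2]),'bed',np.median(f[m(-50,60,85,105)|m(-50,60,-105,-85),2]))
plate(load('t5'),(201,397),(228,168),.025)
a,b=load('t0')['frame'],load('t5')['frame']
for n,(u,v) in dict(jar=(137,187),sd=(135,275),mug=(374,199),tray=(397,265)).items(): print(n,cv2.absdiff(a,b)[v-25:v+25,u-30:u+30].mean())
"
```

```text
t5 plate top 25.03619904091192 slopes [0.00180552 0.00267787] shelf 25.34696822341198 bed 15.184407352038075
s5 plate top 25.785584091819302 slopes [ 0.00088416 -0.00055541] shelf 26.050993727010862 bed 15.878115332253028
plate in F [0.1 0.1] yaw 0.25 d 0.11021526180974607
jar 3.7835555555555556
sd 3.7804444444444445
mug 17.565666666666665
tray 4.233444444444444
```

```bash
python3 -c "
from h import *
a=load('s0')['frame'][105:160,295:340];d=load('s5')['frame'][105:160,295:340];c=load('s1')['frame'][105:160,295:340]
print(cv2.absdiff(a,d).mean(),cv2.absdiff(a,c).mean())
x=np.hstack([load('t0')['frame'][150:260,300:440],load('t5')['frame'][150:260,300:440],load('s5')['frame'][80:190,270:410]])
cv2.imwrite('pics/m.png',cv2.resize(x,None,fx=1.8,fy=1.8))"
```

```text
29.472592592592594 18.866801346801346
```

View pics/m.png

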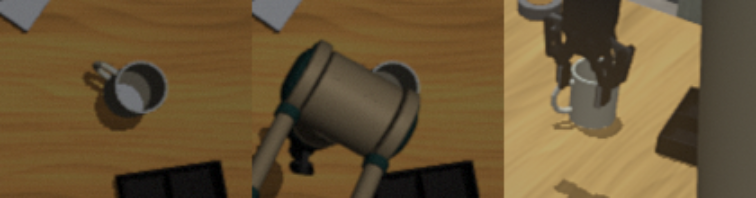

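The difference at the mug is only the hand passing in front of it: the rim sits where it was, and the arm is clear with near-zero force. Handing in.

```bash
python3 -c "
from h import *
now(); print(job.sign_off())"
```

```text
t 12.62 F [-317.9   -0.4] z 146.5 yaw -0.01 force F [-0.5  0.8] -0.0 w 0.0598
the job is handed in; nothing more can be done
None
```

The plate is seated over both pins and the job was handed in at 12.6 s; the sign-off gives no verdict. With the gripper part open, I used both fingertips to push the plate's side square to the fixture. That took out about 10 mm of sideways offset and 2° of turn. I then pushed its trailing edge about 85 mm along until it dropped, and backed the hand away.

**Last checks on the plate:**
- **Position:** both pins are centred in their holes, with the plate within about 0.1 mm and 0.25° of its seat by the image (calibration is good to about 2 mm).
- **Height and tilt:** the top of the plate is at 25 mm from the top camera and 25.8 mm from the side camera, within 0.3 mm of the shelf in each. The slope is below 0.004 rad.

**Arm and bystanders:**
- **Contact:** the contact force at the end was about zero, with the hand well clear.
- **Jar, screwdriver and tray:** they look unchanged.
- **Mug:** my image-difference check flagged it. A closer look showed the arm partly hiding it, and the visible rim is where it was.

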